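# Ease open the shingle case

### The arm

A 6-joint arm with a two-finger parallel gripper is mounted at the origin on the work surface. World frame = base frame: x ahead of the robot, y to its left, z up, the work surface at z = 0. Lengths are in m, angles in rad, forces in N, time in s.
With the tool pointing down it reaches from about 0.375 to 0.975 m from the base axis. Payload 3.8 kg.
Tool frame: the origin (TCP) lies at the very end of the fingers, on their centre line; the grasp point (between the pads) lies 19 mm behind it; z points along the fingers, y is the direction in which the jaws open and shut (so a half turn about z gives the same grasp; the last joint's range is limited). The gripper opens to 85 mm and grips with 20 to 120 N. Pads are 22 mm wide; open, the fingers measure 114 mm over their backs; the gripper's body (76 mm by 85 mm) begins 54 mm behind the grasp point. The pads swing forward as they close: fully open they stand 13 mm farther back than shut.
Start: joints at [1.156, 0.264, 1.604, -0, 1.274, -0.037], TCP at [0.249, 0.627, 0.231] pointing down, gripper open.
Joint ranges: [-2.63, 2.63], [-0.94, 2.18], [0.31, 2.57], [-1.31, 4.45], [0, 2.66], [-2.55, 2.55]. Speed limits (rad/s): [2.57, 2.57, 3.14, 3.14, 3.14, 3.14].

### API

Orientations are given as a rotation vector (axis times angle).
In Python, from workcell import status, read_camera, camera_info, order gives the robot as it stands.
- The arm moves only by the tool move_arm, never from a script. Its argument "deltas" is a list of rows, each a list of 3 entries, a list of its own where there are three numbers: the turn, a rotation vector about the world's x, y, z as a fraction of full scale, then the shift along the world's x, y, z as a fraction of full scale, then the closure, from -1 (fully open) to 1 (shut), so that 0 is half open. A call has 1 to 20 rows; each row is the pose to reach, as a shift and turn from the pose commanded when the call began; what a row does not reach only later rows make up. Full scale, the value 1, is 0.1 m for a shift and pi/2 rad for a turn. A row lasts 1/8 s, in which the tool goes at most 62.5 mm and 10.7 degrees, less where a joint would pass 70% of its speed; a pose out of reach is approached as far as the arm can. A call with a number of a shift or a turn outside -1 to 1 is refused whole. A call with a gripper value outside its range is refused whole. The fingers move at their own pace and stop on an object; "grip_force" is the grip in N (left out, the last holds). Time passes only in rows, so rows that repeat a pose let the fingers close. It gives the time, the measured TCP pose, the force and the opening at its end, in the units of the state.
- status.read_state(): the state, without advancing time (a new reading comes with each control period).
- read_camera(name): name is "scene" or "top" or "wrist"; returns (picture, depth): 480x640x3 uint8, red, green, blue; 480x640 float32, m along the optical axis (not along the pixel's ray), 0 where there is no reading.
- camera_info(name): a dict with "K" (3x3 intrinsics, pixels), "R" (3x3) and "t" (3): a world point X has camera coordinates R X + t. Camera axes: x right, y down, z forward; pixel columns grow to the right and rows downward; lengths in m; the calibration is good to about 2 mm. A picture is of the moment at which its call begins: read the wrist's pose just before it. camera_info takes no time and is no camera call; for the wrist camera it gives the pose at the moment of the call.
- order.finish_job(): hands the job in, once; it reports no verdict.
The state is a dict: "time": time; "q": joint angles; "joint_vel": joint speeds; "joint_torque": joint torques, N m; "tool_pos": TCP position; "tcp_rot": TCP orientation; "wrist_force": force on the tool from outside, world axes, zero at the start; "torque": the same for the moment, N m; "width": opening from 0.0 (shut) to 1.0 (fully open).
Only numpy, scipy, OpenCV 4.12 (cv2) and the standard library are available. Lean on these libraries where they do the work, as an engineer would, in place of code of your own. Each camera call takes 0.05 s, during which the arm holds its last target. There are 200 camera calls.

### The job

Open the wider of the two plywood spring-lid cases on the model-making bench so that its roof shingles can be got at: press the steel push plate in the lid straight down to free the catch, then keep a fingertip on it and let the lid come up steadily under the finger until it is well past half way, so that it never flies open, and leave it standing open. Leave the narrow case shut.

Things in the scene. Friction and masses are not known exactly. Their poses are not given: they have to be found in the camera images.
- wide_button (a point): Centre of the top face of the push plate in the lid of the WIDE case (plywood, 130 deep x 160 wide x 64 high). Steel rectangle 28 (x) x 32 (y) in a dark surround, 10 mm proud of the lid, its top 74 mm above the table when shut. It goes 6 mm down; fully down takes 2 N and frees the lid. It moves with the lid, 18 mm from its front edge. Lid shut: x points to the hinge, y along it, z up.
- wide_hinge (a point): Middle of the wide case's fixed hinge line, on its far edge, 56 mm above the table, 112 mm from the plate's centre and 18 mm below its top. y along the hinge, x from the plate to the hinge, z up. The freed lid (130 mm from hinge to front edge, 8 thick) turns about it up and away, so a finger must follow in an arc up and towards the hinge; going straight up it slips off the front edge at about 30 degrees.
- wide_lid (a joint): Angle of the wide case's lid, rad: 0 shut, grows as it opens, stop at 1.75, where the spring holds it. The freed lid pushes up at the plate with about 3 N: a press of 5 to 6 N keeps it shut with the catch free, and as the finger rises the plate stays down and the lid follows. Let go near shut it flies open at over 5 rad/s, too fast; let go beyond 0.9 rad it swings on at under 3.
- narrow_lid (a joint): Angle in rad of the lid of the narrow case, a bystander to the left or right of the wide one: same make, depth, height and push plate, but only 90 wide. 0 shut; it is to stay shut. Also about, none of them needed: a model cottage beyond the cases (150 x 130, 110 high), a white glue bottle, a yellow basin.
Things that resemble listed ones, but are neither listed nor needed, are in the scene too. What is shaped like the part that bears narrow_lid but pink is not meant. Leave any turquoise look-alike of the part that bears wide_button alone.

How it is judged:
At the end, for the whole second after the job is handed in: The wide case's lid stands open, at rest, at more than 1.3 rad (75 degrees); the narrow case's lid is still shut (under 0.1 rad) (value of joint wide_lid above 1.3 rad and velocity of joint wide_lid between -0.2 and 0.2 rad/s and value of joint narrow_lid below 0.1 rad); the robot touches nothing.
It fails at once if the wide case's lid flies open (faster than 3.4 rad/s) (velocity of joint wide_lid above 3.4 rad/s).
It fails at once if the narrow case is opened (value of joint narrow_lid above 0.15 rad).
It also fails if it takes over 34 s, if anything falls off the work surface, if the arm or the gripper's body presses on something with over 40 N, if the wrist force passes 120 N, or if a joint passes its speed limit or range.

## Working session

There is one attempt and no reset: what is moved stays moved. The work goes in short steps, Python scripts to look and compute and a tool call to move; the robot and the scene stay as the last step left them, time stands still between calls to the robot, and variables do not carry over. Pictures are saved under pics/ and viewed, about 8 in all and at most 12, crops included, and the job is handed in when it is done.

Besides the shell and the picture viewer there is one more tool, called after "Call:" as a command line: name --argument value ..., lists and objects as JSON in quotes. move_arm: Moves the arm, as the interface text tells. Its arguments: {"type":"object","properties":{"deltas":{"type":"array","items":{"type":"array"}},"grip_force":{"type":"number"}},"required":["deltas"]}

```bash
mkdir -p pics; python3 - <<'E'
from workcell import status, read_camera, camera_info
import cv2, numpy as np
s=status.read_state(); print(s['time'],s['tool_pos'],s['tcp_rot'],s['width'],s['wrist_force'])
for n in("top","scene"):
    p,d=read_camera(n); cv2.imwrite(f'pics/{n}0.png',p[:,:,::-1]); np.savez(f'{n}0.npz',p=p,d=d,**camera_info(n))
    c=camera_info(n); print(n,(-c['R'].T@c['t']).round(3),c['K'][0,0])
E
```

```text
0.0 [0.24869121 0.62676889 0.22997567] [-0.58980969 -3.08520742  0.00331606] 0.9983567115877334 [-0.26521808  1.16554836 -0.14128657]
top [ 0.393 -0.013  0.937] 454.119925090125
scene [ 1.266 -0.005  0.751] 579.0604128657249
```

View pics/top0.png

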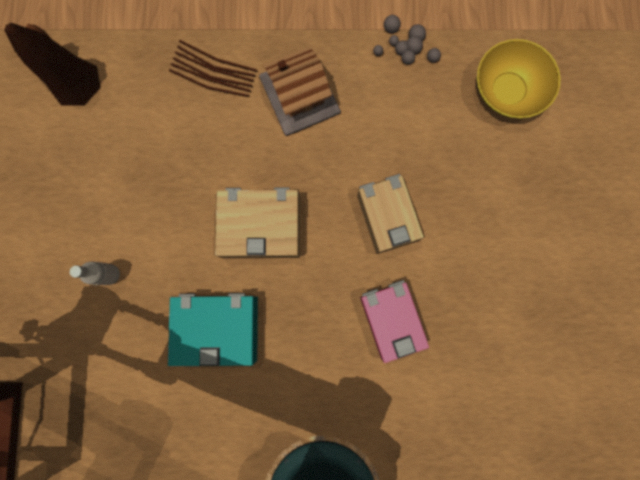

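View pics/scene0.png

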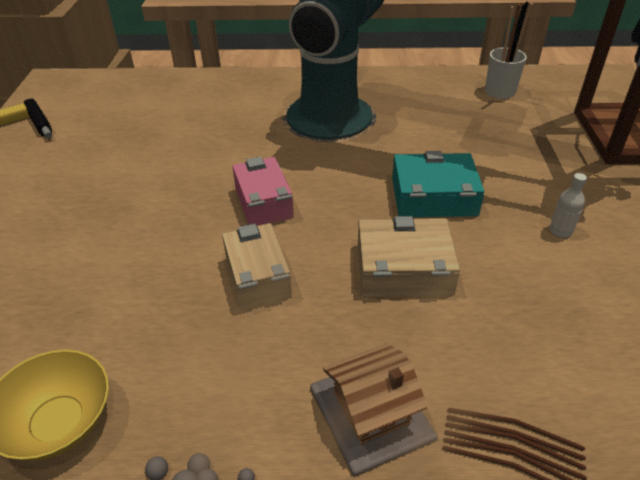

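The top view shows the wide plywood case around (257,224) with its plate at (256,246) and hinges at (232,194) and (282,194). The narrow plywood case is at (391,213). The turquoise and pink cases nearer the robot are decoys. The scene view agrees, with the wide plate at about (404,224).

```bash
cat > h.py <<'E'
import cv2, numpy as np
def ray(f,uv,z):
    c=np.linalg.inv(f['K'])@[*uv,1]; o=-f['R'].T@f['t']; v=f['R'].T@c
    return o+v*(z-o[2])/v[2]
def blobs(p,box,lo,hi,amin=40):
    x0,y0,x1,y1=box; h=cv2.cvtColor(p[y0:y1,x0:x1],cv2.COLOR_RGB2HSV)
    m=cv2.inRange(h,lo,hi); cs,_=cv2.findContours(m,cv2.RETR_EXTERNAL,cv2.CHAIN_APPROX_NONE)
    return [(np.add(r[0],(x0,y0)),r[1],r[2]) for c in cs if cv2.contourArea(c)>amin for r in [cv2.minAreaRect(c)]]
E
python3 - <<'E'
import numpy as np
from h import *
for n,box in(('top',(205,180,310,265)),('scene',(350,205,465,300))):
    f=np.load(n+'0.npz'); p,d=f['p'],f['d']
    for b in blobs(p,box,(0,0,85),(179,60,255),30):
        u=b[0]; dd=d[int(u[1]),int(u[0])]
        c=np.linalg.inv(f['K'])@[*u,1]*dd
        print(n,u,b[1:], 'z.074',ray(f,u,.074).round(4),'z.064',ray(f,u,.064).round(4),'depthpt',(f['R'].T@(c-f['t'])).round(4))
f=np.load('top0.npz'); p=f['p']
# lid outline on wood
for b in blobs(p,(205,180,310,265),(8,50,120),(30,160,255),500):
    print('lid',b, [ray(f,q,.064).round(4) for q in cv2.boxPoints(b)])
print(p[246,256],p[215,257],p[300,300])
E
```

```text
top [255.  245.5] ((15.0, 16.0), 90.0) z.074 [0.485 0.131 0.074] z.064 [0.486  0.1327 0.064 ] depthpt [0.4853 0.1316 0.0706]
top [281.  193.5] ((11.0, 12.0), 90.0) z.074 [0.5868 0.0833 0.074 ] z.064 [0.5891 0.0844 0.064 ] depthpt [0.5885 0.0841 0.0665]
top [233. 194.] ((12.0, 12.0), 90.0) z.074 [0.5852 0.1766 0.074 ] z.064 [0.5874 0.1788 0.064 ] depthpt [0.5875 0.1788 0.0638]
scene [382.  267.5] ((13.0, 18.0), 90.0) z.074 [0.6008 0.0843 0.074 ] z.064 [0.591  0.0856 0.064 ] depthpt [0.5929 0.0854 0.0659]
scene [440. 267.] ((14.0, 18.0), 90.0) z.074 [0.5999 0.1788 0.074 ] z.064 [0.5901 0.1815 0.064 ] depthpt [0.5918 0.1811 0.0657]
scene [404.5 221.5] ((11.0, 19.0), 90.0) z.074 [0.4865 0.1324 0.074 ] z.064 [0.475  0.1345 0.064 ] depthpt [0.4878 0.1322 0.0751]
lid (array([257., 222.]), (84.0, 104.0), 90.0) [array([0.6152, 0.2351, 0.064 ]), array([0.6165, 0.0298, 0.064 ]), array([0.4511, 0.0276, 0.064 ]), array([0.4494, 0.2283, 0.064 ])]
[150 150 138] [182 151 101] [143 105  64]
```

Call:
move_arm --deltas '[[[0, 0, 0.12], [0.24, -0.5, 0], 1], [[0, 0, 0.24], [0.48, -1, 0], 1], [[0, 0, 0.24], [0.48, -1, 0], 1]]' --grip_force 40

```text
time: 0.48
tool_pos: [0.298, 0.5241, 0.2305]
tcp_rot: [-0.005, -3.141, 0.004]
wrist_force: [-0.6, 0.7, 0.4]
width: 0.379
```

Call:
move_arm --deltas '[[[0, 0, 0], [0.24, -0.5, 0], 1], [[0, 0, 0], [0.48, -1, 0], 1], [[0, 0, 0], [0.48, -1, 0], 1]]'

```text
time: 0.85
tool_pos: [0.3459, 0.4253, 0.231]
tcp_rot: [-0.009, -3.141, 0.001]
wrist_force: [0.9, 0.8, 0.4]
width: 0.001
```

Call:
move_arm --deltas '[[[0, 0, 0], [0.24, -0.5, 0], 1], [[0, 0, 0], [0.48, -1, 0], 1], [[0, 0, 0], [0.48, -1, 0], 1]]'

```text
time: 1.23
tool_pos: [0.394, 0.3262, 0.2313]
tcp_rot: [0.008, 3.141, -0.0]
wrist_force: [0.1, 1.1, -0.5]
width: 0.003
```

Call:
move_arm --deltas '[[[0, 0, 0], [0.24, -0.5, 0], 1], [[0, 0, 0], [0.48, -1, 0], 1], [[0, 0, 0], [0.48, -1, 0], 1]]'

```text
time: 1.6
tool_pos: [0.4422, 0.2267, 0.2313]
tcp_rot: [0.008, 3.141, 0.0]
wrist_force: [0.0, 1.2, 0.3]
width: -0.001
```

Call:
move_arm --deltas '[[[0, 0, 0], [0.24, -0.5, 0], 1], [[0, 0, 0], [0.48, -0.95, 0], 1], [[0, 0, 0], [0.48, -0.95, -0.5], 1], [[0, 0, 0], [0.48, -0.95, -1], 1], [[0, 0, 0], [0.48, -0.95, -1], 1], [[0, 0, 0], [0.48, -0.95, -1], 1]]'

```text
time: 2.35
tool_pos: [0.49, 0.1341, 0.1327]
tcp_rot: [-0.001, 3.14, 0.001]
wrist_force: [0.6, 0.2, 0.7]
width: -0.007
```

Call:
move_arm --deltas '[[[0, 0, 0], [-0.04, -0.03, -0.2], 1], [[0, 0, 0], [-0.04, -0.03, -0.4], 1], [[0, 0, 0], [-0.04, -0.03, -0.5], 1], [[0, 0, 0], [-0.04, -0.03, -0.5], 1]]'

```text
time: 2.85
tool_pos: [0.4858, 0.13, 0.0824]
tcp_rot: [0.001, 3.14, 0.001]
wrist_force: [0.0, 1.0, 0.4]
width: 0.005
```

```bash
python3 - <<'E'
from workcell import status, read_camera
import cv2, numpy as np
a,_=read_camera('wrist'); b,_=read_camera('scene'); t,_=read_camera('top')
b=cv2.resize(b[170:310,330:490],(560,490),interpolation=cv2.INTER_CUBIC)
a=cv2.resize(a,(400,300))[:, :]; o=np.zeros((490,800,3),np.uint8); o[:,:400]=b[:,80:480]; o[:300,400:]=a
cv2.imwrite('pics/pre.png',o[:,:,::-1]); s=status.read_state(); print(s['time'],s['tool_pos'],s['wrist_force'])
E
```

```text
3.0 [0.48615716 0.12980235 0.08266795] [0.69215306 0.51899292 0.18706529]
```

View pics/pre.png

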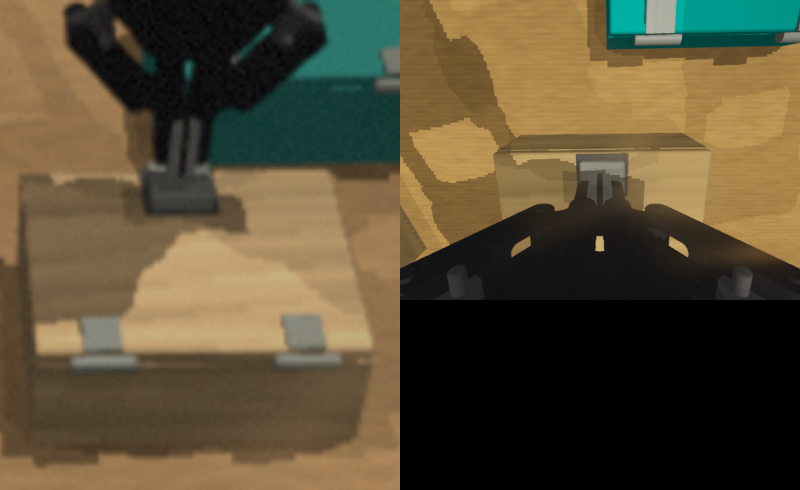

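The finger is over the wide case's plate: in the wrist view the plate spans columns 577–627 and the finger is centred at about 600. Next I press gently.

Call:
move_arm --deltas '[[[0, 0, 0], [0, 0.01, -0.06], 1], [[0, 0, 0], [0, 0.01, -0.09], 1], [[0, 0, 0], [0, 0.01, -0.12], 1], [[0, 0, 0], [0, 0.01, -0.14], 1], [[0, 0, 0], [0, 0.01, -0.14], 1], [[0, 0, 0], [0, 0.01, -0.14], 1]]'

```text
time: 3.75
tool_pos: [0.4852, 0.1305, 0.0675]
tcp_rot: [0.001, 3.141, 0.0]
wrist_force: [-1.2, 1.6, 2.3]
width: -0.004
```

```bash
cat > st.py <<'E'
from workcell import status
s=status.read_state(); print(s['time'],s['tool_pos'].round(4) if hasattr(s['tool_pos'],'round') else s['tool_pos'],s['wrist_force'],s['torque'])
E
python3 st.py
```

```text
3.75 [0.4852 0.1305 0.0675] [-1.19916022  1.57182335  2.25913125] [0.16458427 0.00484628 0.00687624]
```

Call:
move_arm --deltas '[[[0, 0, 0], [0, 0, -0.005], 1], [[0, 0, 0], [0, 0, -0.01], 1], [[0, 0, 0], [0, 0, -0.01], 1], [[0, 0, 0], [0, 0, -0.01], 1]]'

```text
time: 4.25
tool_pos: [0.4853, 0.1305, 0.0672]
tcp_rot: [0.001, 3.141, 0.0]
wrist_force: [-2.2, -0.1, 8.8]
width: -0.001
```

```bash
python3 - <<'E'
import numpy as np
def P(t):
    f=.5*t; h=.011*np.sin(t-f)
    return np.array([-.112*np.cos(t)+(.012+h)*np.sin(t), .112*np.sin(t)+(.012+h)*np.cos(t)]),f
for a,ts in((0,np.arange(.1,1.01,.1)),(1.,np.arange(1.05,1.46,.05))):
    p0,f0=P(a)
    for t in ts:
        p,f=P(t); print(round(t,2),round((f-f0)/(np.pi/2),3),((p-p0)*10).round(3))
E
```

```text
0.1 0.032 [0.018 0.117]
0.2 0.064 [0.048 0.231]
0.3 0.095 [0.09  0.341]
0.4 0.127 [0.144 0.447]
0.5 0.159 [0.208 0.546]
0.6 0.191 [0.282 0.638]
0.7 0.223 [0.365 0.722]
0.8 0.255 [0.456 0.797]
0.9 0.286 [0.555 0.862]
1.0 0.318 [0.66  0.916]
1.05 0.016 [0.054 0.023]
1.1 0.032 [0.11  0.043]
1.15 0.048 [0.166 0.06 ]
1.2 0.064 [0.224 0.074]
1.25 0.08 [0.282 0.085]
1.3 0.095 [0.34  0.093]
1.35 0.111 [0.399 0.098]
1.4 0.127 [0.458 0.1  ]
1.45 0.143 [0.516 0.099]
```

Call:
move_arm --deltas '[[[0, 0.016, 0], [0.008, 0, 0.058], 1], [[0, 0.032, 0], [0.018, 0, 0.117], 1], [[0, 0.048, 0], [0.032, 0, 0.175], 1], [[0, 0.064, 0], [0.048, 0, 0.231], 1], [[0, 0.08, 0], [0.068, 0, 0.287], 1], [[0, 0.095, 0], [0.09, 0, 0.341], 1], [[0, 0.111, 0], [0.116, 0, 0.395], 1], [[0, 0.127, 0], [0.144, 0, 0.447], 1], [[0, 0.127, 0], [0.144, 0, 0.447], 1]]'

```text
time: 5.38
tool_pos: [0.5006, 0.1303, 0.1114]
tcp_rot: [-0.001, -2.943, 0.0]
wrist_force: [1.2, 0.6, 0.9]
width: 0.003
```

```bash
python3 - <<'E'
from workcell import status, read_camera
import cv2
b,_=read_camera('scene')
cv2.imwrite('pics/mid.png',cv2.resize(b[120:320,320:500],(540,600))[:,:,::-1]); s=status.read_state(); print(s['time'],s['tool_pos'],s['tcp_rot'],s['wrist_force'])
E
```

```text
5.425 [0.50036654 0.13032562 0.11105995] [-1.40087395e-03 -2.94345030e+00  1.45945912e-04] [ 1.64596918 -0.60555069  0.99134173]
```

View pics/mid.png

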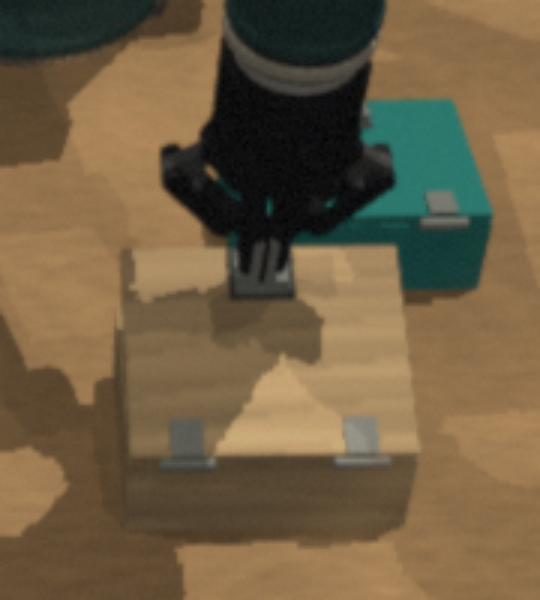

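The lid has come up with the finger to about 0.4 rad, and the finger is still on the plate (crop pixel (263,265)). I continue the arc.

Call:
move_arm --deltas '[[[0, 0.016, 0], [0.032, 0, 0.05], 1], [[0, 0.032, 0], [0.064, 0, 0.099], 1], [[0, 0.048, 0], [0.1, 0, 0.146], 1], [[0, 0.064, 0], [0.138, 0, 0.191], 1], [[0, 0.08, 0], [0.179, 0, 0.234], 1], [[0, 0.096, 0], [0.221, 0, 0.275], 1], [[0, 0.112, 0], [0.266, 0, 0.313], 1], [[0, 0.128, 0], [0.312, 0, 0.35], 1], [[0, 0.144, 0], [0.361, 0, 0.383], 1], [[0, 0.159, 0], [0.411, 0, 0.415], 1], [[0, 0.175, 0], [0.463, 0, 0.443], 1], [[0, 0.191, 0], [0.516, 0, 0.469], 1], [[0, 0.191, 0], [0.516, 0, 0.469], 1]]'

```text
time: 7.05
tool_pos: [0.5517, 0.1303, 0.1576]
tcp_rot: [-0.001, -2.642, 0.0]
wrist_force: [0.2, -0.2, 0.2]
width: -0.003
```

Call:
move_arm --deltas '[[[0, 0.016, 0], [0.054, 0, 0.023], 1], [[0, 0.032, 0], [0.11, 0, 0.043], 1], [[0, 0.048, 0], [0.166, 0, 0.06], 1], [[0, 0.064, 0], [0.224, 0, 0.074], 1], [[0, 0.08, 0], [0.282, 0, 0.085], 1], [[0, 0.095, 0], [0.34, 0, 0.093], 1], [[0, 0.111, 0], [0.399, 0, 0.098], 1], [[0, 0.127, 0], [0.458, 0, 0.1], 1], [[0, 0.143, 0], [0.516, 0, 0.1], 1], [[0, 0.143, 0], [0.516, 0, 0.1], 1]]'

```text
time: 8.3
tool_pos: [0.603, 0.1303, 0.1669]
tcp_rot: [-0.001, -2.416, 0.001]
wrist_force: [0.9, -0.0, 1.0]
width: 0.002
```

```bash
python3 - <<'E'
from workcell import status, read_camera
import cv2
b,_=read_camera('scene')
cv2.imwrite('pics/late.png',cv2.resize(b[80:320,280:500],(550,600))[:,:,::-1]); s=status.read_state(); print(s['time'],s['tool_pos'],s['tcp_rot'],s['wrist_force'])
E
```

```text
8.35 [0.60278093 0.13026753 0.1672075 ] [-1.16063461e-03 -2.41672499e+00  5.78850014e-04] [ 0.15324283 -0.13693126 -0.88429403]
```

View pics/late.png

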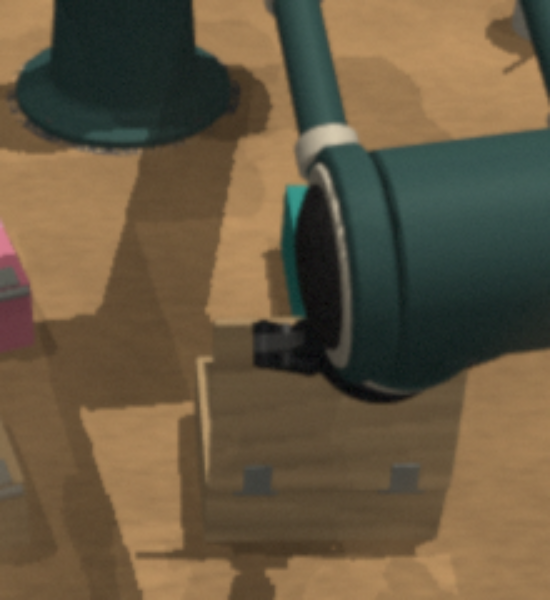

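The lid is near 1.45 rad with the finger still against it. I withdraw straight up, past its free edge.

Call:
move_arm --deltas '[[[0, 0, 0], [0.05, 0, 0.15], 1], [[0, 0, 0], [0.1, 0, 0.4], 1], [[0, 0, 0], [0.1, 0, 0.7], 1], [[0, 0, 0], [0.1, 0, 1], 1], [[0, 0, 0], [0.1, 0, 1], 1]]'

```text
time: 8.98
tool_pos: [0.6139, 0.1306, 0.2727]
tcp_rot: [-0.0, -2.425, -0.001]
wrist_force: [-0.5, -0.2, 0.5]
width: 0.003
```

Call:
move_arm --deltas '[[[0, 0, 0], [0, 0, 0.5], 1], [[0, 0, 0], [0, 0, 1], 1], [[0, 0, 0], [0, 0, 1], 1], [[0, 0, 0], [0, 0, 1], 1], [[0, 0, 0], [0, 0, 1], 1], [[0, 0, 0], [0, 0, 1], 1]]'

```text
time: 9.72
tool_pos: [0.6122, 0.1303, 0.3661]
tcp_rot: [-0.001, -2.414, 0.001]
wrist_force: [-0.2, 0.6, 0.2]
width: 0.001
```

```bash
python3 - <<'E'
from workcell import status, read_camera
import cv2, numpy as np
b,_=read_camera('scene'); t,_=read_camera('top')
o=np.hstack([cv2.resize(b,(400,300)),cv2.resize(t,(400,300))])
cv2.imwrite('pics/end.png',o[:,:,::-1]); s=status.read_state(); print(s['time'],s['tool_pos'],s['wrist_force'],np.abs(s['joint_vel']).max())
E
```

```text
9.825 [0.61236652 0.13035847 0.36675874] [ 0.26293967 -0.80453273  0.12874019] 0.00752627465305667
```

View pics/end.png

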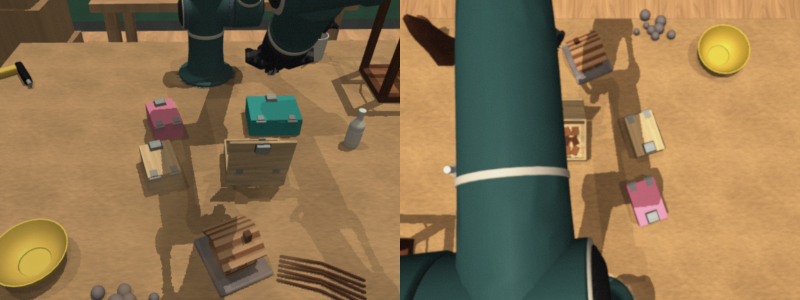

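The wide lid stands upright (scene half, about (258,160)), the shingles show in the top view at (573,140), and the narrow case is shut. One depth check of the lid angle before I hand in.

```bash
python3 - <<'E'
from workcell import status, read_camera, camera_info, order
import numpy as np
def lid():
    _,d=read_camera('scene'); f=camera_info('scene'); v,u=np.mgrid[80:480,200:500]; D=d[80:480,200:500]
    X=(np.stack([u*D,v*D,D],-1).reshape(-1,3)@np.linalg.inv(f['K']).T-f['t'])@f['R']
    m=(X[:,2]>.09)&(X[:,2]<.18)&(abs(X[:,0]-.61)<.05)&(abs(X[:,1]-.131)<.07); Q=X[m]
    a,b=np.polyfit(Q[:,2],Q[:,0],1); return m.sum(),np.pi/2+np.arctan(a)
r=[lid() for _ in range(6)]; print(r[0],r[-1])
if r[-1][1]>1.4 and abs(r[0][1]-r[-1][1])<.02:
    print(order.finish_job(), status.read_state()['time'])
E
```

```text
(np.int64(3240), np.float64(1.7686391053493717)) (np.int64(3227), np.float64(1.7696100724745545))
the job is handed in; nothing more can be done
the job is handed in; nothing more can be done
```

The wide plywood case is open and the job is handed in, after about 10 s of the 34 s allowed.

I pressed the push plate down until it bottomed (8.8 N on the last reading). I then followed the lid with a fingertip on an arc to about 1.45 rad at roughly 0.4 rad/s. From there I drew the finger straight up, clear of the lid.

**Lid:** a depth fit gave 1.77 rad, at its stop. It changed by only 0.001 rad over 0.25 s, so it is at rest.

**Narrow case:** it looks shut in the last pictures. I judged that by eye and did not measure its angle.

**Arm:** it stopped about 0.37 m above the table, and the wrist force read only noise (under 1 N).

**Not checked:** the lid's speed was not measured. I inferred that it never flew open from the finger's slow arc and from pictures at about 0.4 and 1.45 rad showing the finger on or against the lid. Late in the arc the force readings were close to noise, so they do not prove contact the whole way. No check failed or disagreed.

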